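# Close the six-sided soap mould with its press lid

## Task

The six-sided soap mould is filled and has to be closed with its press lid, but in the slanted drying rack the lid's handle hangs underneath. Take the six-sided lid out of the rack and lean it on the small wooden easel with its handle facing up and let go, so that you can take it again by the handle; then lower it into the mouth of the six-sided mould, without dropping or forcing it, until it lies flat on the soap, flush with the rim, and let go. Leave the rectangular lid and the small things on the table where they are.

Things in the scene. Friction and masses are not known exactly. Their poses are not given: they have to be found in the camera images.
- hex_lid: the six-sided one of the two press lids in the rack: pale plywood plate 12 mm thick, an elongated hexagon in its x-y plane with corners at (+-66, 0) and (+-38, +-50) mm, 0.12 to 0.21 kg. Origin: centre of the smooth pressing face; z points out of the handle face, at z = 12 mm
- lid_edge (a point): middle of the lid's long edge that is uppermost in the rack: lid frame (0, -50, 6) mm; axes as the lid's. In the rack the plate is 35 degrees from upright with the handle on its underside. The rods behind it, 30 mm to either side of the middle, end 21 mm below this edge, the handle begins 27 mm below it. To draw the lid out, move it along its own -y
- lid_handle (a point): centre of the top of the lid's wooden bar handle: lid frame (0, 0, 44) mm; axes as the lid's. The bar is 18 mm wide (x), 46 mm long (y) and stands 32 mm off the middle of the handle face
- rect_lid: the other press lid, same plate and handle but a rectangle 116 x 100 mm; it stays in its slot
- rack: low white drying rack with steel rods, fixed, base 106 x 182 x 16 mm. Origin: centre of its underside; z up. Two parallel slots 80 mm apart along its y (lid centres at y = -40 and +40 mm, 76 mm high), either may hold the six-sided lid. The lids stand on their y = +50 mm edge and lean towards the rack's +y, upper edges 116 mm high; a 6 mm lip covers the foot of the pressing face
- easel: small wooden display easel, fixed, base 100 x 112 mm. Origin: on the table under its seat point; z up. Its flat face (84 mm wide, 10 mm thick) slopes at 45 degrees and looks up and towards its +y; the upper end of the face lies towards its -y
- easel_seat (a point): where the origin of a lid leaning on the easel lies, 56 mm above the table; axes as the easel's. That lid's frame is the easel's turned by -45 degrees about x: its y = +50 mm edge stands on a ledge square to the face (small lip 18 mm in front of the face, 7 mm high), its pressing face lies on the easel's face, and its upper part, y from -50 to -8 mm, stands free above it
- hex_mould: wooden mould block with the six-sided mouth, filled with cream soap, fixed, outside 172 x 138 x 50 mm. Origin: centre of its underside, z up, x along the long axis of the mouth. Mouth: the lid's outline with 2 mm play all round, bevelled 3 mm at the rim, 12 mm deep down to the soap. It may be the nearer or the farther of the two moulds
- hex_seat (a point): centre of the soap's flat top in the six-sided mould, 38 mm above the table, 12 mm below the rim; axes as the mould's. The seated lid's origin lies here, handle up, its x along this x, either way round
- rect_mould: the other mould block, same outside, with a rectangular empty well, fixed
- dye_bottle_0: small dye bottle with a pointed cap, 26 x 73 mm, stands right of the rack; a bystander
- dye_bottle_1: small dye bottle with a pointed cap, 26 x 76 mm, stands right of the rack; a bystander
- dye_bottle_3: small dye bottle with a pointed cap, 26 x 76 mm, stands right of the rack; a bystander
- soap_rose: rose-shaped soap, 46 mm, in front of the rack; a bystander
- soap_peony: peony-shaped soap, 54 mm, in front of the rack; a bystander
- soap_c: small rose-shaped soap, 41 mm, near the back edge of the table; a bystander
- jar_a: small round jar with a white lid, 42 x 34 mm, at the back; a bystander
- jar_b: small round jar with a white lid, 42 x 34 mm, at the back; a bystander
Mind the look-alikes: they are no part of the job. Leave any green look-alike of the easel alone.

How it is judged:
On the way:
1. the six-sided lid leans on the easel, handle up, let go and at rest (distance between hex_lid and easel_seat below 0.03 m and angle between hex_lid's own z axis and vertical below 1 rad and contact force between hex_lid and easel above 0.2 N and contact force between the fingers and hex_lid below 0.05 N and linear speed of hex_lid below 0.03 m/s), for 0.2 s.
At the end, for the whole second after the job is handed in: The six-sided lid lies flat on the soap inside the mouth of the six-sided mould, handle up: within 5 mm of the middle, turned less than 4 degrees, tilted less than 3 degrees, no more than 3 mm above the seat, let go and at rest (horizontal distance between hex_lid and hex_seat below 0.005 m and z of hex_lid in the frame of hex_seat between -0.004 and 0.003 m and angle between the x axis of hex_lid and the x axis of hex_seat, either way round below 0.07 rad and angle between hex_lid's own z axis and vertical below 0.05 rad and linear speed of hex_lid below 0.02 m/s); the robot touches nothing.
It fails at once if the rectangular lid is moved by more than 15 mm (distance of rect_lid from where it was at the start of the episode above 0.015 m).
It fails at once if the lid is dropped: let go while over the six-sided mould and more than 8 mm above its rim (horizontal distance between hex_lid and hex_seat below 0.08 m and z of hex_lid in the frame of hex_seat above 0.02 m and contact force between the fingers and hex_lid below 0.02 N).
It fails at once if the lid is forced against the mould with more than 40 N (contact force between hex_lid and hex_mould above 40 N).
It fails at once if one of the small things on the table (bottles, soaps, jars) is moved by more than 25 mm (distance of any of dye_bottle_0, dye_bottle_1, dye_bottle_3, soap_rose, soap_peony, soap_c, jar_a, jar_b from where it was at the start of the episode above 0.025 m).
It also fails if it takes over 54 s, if anything falls off the work surface, if the arm or the gripper's body presses on something with over 40 N, if the wrist force passes 120 N, or if a joint passes its speed limit or range.

## Robot

A 6-joint arm with a two-finger parallel gripper is mounted at the origin on a cart in front of the work surface, level with it; the furniture and walls round the work are solid. World frame = base frame: x ahead of the robot, y to its left, z up, the work surface at z = 0. Lengths are in m, angles in rad, forces in N, time in s.
With the tool pointing down it reaches from about 0.25 to 0.725 m from the base axis. Payload 4 kg.
Tool frame: the origin (TCP) lies midway between the tips of the shut fingers; the grasp point (between the pads) lies 19 mm behind it; z points along the fingers, y is the line along which they close (so a half turn about z gives the same grasp; the last joint's range is limited). The gripper opens to 85 mm and grips with 20 to 120 N. Pads are 22 mm wide; open, the fingers measure 114 mm over their backs; the gripper's body (76 mm by 85 mm) begins 54 mm behind the grasp point. The pads swing forward as they close: fully open they stand 13 mm farther back than shut.
Start: joints at [1.254, 0.241, 0.005, 1.335, 0, 1.571], TCP at [0.156, 0.475, 0.231] pointing down, gripper open.
Joint ranges: [-2.72, 2.72], [-1.05, 1.87], [-1.09, 1.28], [-1.99, 2.15], [-1.42, 1.44], [-3.14, 3.14]. Speed limits (rad/s): [2.79, 2.79, 3.14, 3.14, 3.14, 3.14].

## Interface

Orientations are given as a unit quaternion [x, y, z, w].
In Python, from workcell import get_obs, camera, job_done, silhouettes gives the robot as it stands. The module is installed in compiled form; this text tells all that it offers.
- The arm moves only by the tool drive_tool, never from a script. Its argument "increments" is a list of rows, each a list of 3 entries, a list of its own where there are three numbers: the shift along the world's x, y, z in mm, then the turn, a rotation vector about the world's x, y, z in degrees, then the opening, from 0 (shut) to 1 (fully open). A call has 1 to 8 rows; each row shifts and turns the commanded pose from where the row before left it; what a row does not reach is not made up. A row lasts 1/12 s, in which the tool goes at most 41.7 mm and 7.16 degrees, less where a joint would pass 70% of its speed; a pose out of reach is approached as far as the arm can. A call is refused whole if a number of a shift passes 41.7 or a number of a turn 7.16, either way. A call with a gripper value outside its range is refused whole. The fingers move at their own pace and stop on an object; the grip force is fixed at half the most. Time passes only in rows, so rows that do not move let the fingers close. It gives the time, the measured TCP pose, the force, the opening and the grip force at its end, in the units of the state.
- get_obs(): the state, without advancing time (a new reading comes with each control period).
- camera(name): name is "side" or "top" or "wrist"; returns a dict with "image" (420x560x3 uint8, red, green, blue), "K" (3x3 intrinsics, pixels), "view" (4x4, takes a point from world to camera coordinates). Camera axes: x right, y down, z forward; pixel columns grow to the right and rows downward; lengths in m; the calibration is good to about 2 mm. A picture is of the moment at which its call begins. There is no depth.
- job_done(): hands the job in; it is judged then, once.
Trained networks look in a picture, given as the dict that the camera call returned (one of the last four; its "shot" number tells which), for a name from the list of things; names that differ only in an ending like _2 or _b are one class to them, and where a whole thing is asked for, a point or a joint stands for the part that bears it (a point fixed in the world has none). Each returns a list of dicts, best first, with "conf" (0 to 1); they miss things now and then, are a little off and sometimes report something else, mostly with a low value. They report only what shows in the picture. A call takes as long as a camera call. They do not tell look-alikes from the thing itself.
- silhouettes(query, picture): "region" (420x560 bool, what is visible of it) and "bbox" ([left, top, right, bottom] in pixels, round what is visible of it).
The state is a dict: "clock": time; "joint_pos": joint angles; "joint_vel": joint speeds; "tau": joint torques, N m; "eef_pos": TCP position; "tool_rot": TCP orientation; "ft_force": force on the tool from outside, world axes, zero at the start; "ft_torque": the same for the moment, N m; "grip_width": finger opening in m; "grasp_force": force on a finger pad.
Only numpy, scipy, OpenCV 4.12 (cv2) and the standard library are available. Lean on these libraries where they do the work, as an engineer would, in place of code of your own. Each camera call takes 0.05 s, during which the arm holds its last target. There are 200 camera calls.

## Working session

There is one attempt and no reset: what is moved stays moved. The work goes in short steps, Python scripts to look and compute and a tool call to move; the robot and the scene stay as the last step left them, time stands still between calls to the robot, and variables do not carry over. Pictures are saved under pics/ and viewed, at most 10 in all, crops included, and the job is handed in when it is done.

Besides the shell and the picture viewer there is one more tool, called after ">>>" as name(argument=value, ...), one argument or row to a line, values as JSON. drive_tool: Moves the arm, as the interface text tells. Its arguments: {"type":"object","properties":{"increments":{"type":"array"}},"required":["increments"]}

```bash
mkdir -p pics
cat > h.py <<'E'
import numpy as np, cv2
from scipy.spatial.transform import Rotation as R
from workcell import get_obs, camera, job_done, silhouettes
def cam(n,save=None):
    c=camera(n)
    if save: cv2.imwrite(f'pics/{save}.png',c['image'][:,:,::-1])
    return c
def proj(c,P):
    P=np.atleast_2d(P); q=P@c['view'][:3,:3].T+c['view'][:3,3]; q=q@c['K'].T
    return q[:,:2]/q[:,2:]
def ray(c,uv,z):
    """world point at height z on pixel ray"""
    Rm=c['view'][:3,:3]; o=-Rm.T@c['view'][:3,3]
    d=np.linalg.solve(c['K'],np.r_[uv,1.]) @ Rm
    return o+d*(z-o[2])/d[2]
E
python3 - <<'E'
from h import *
for n in ('top','side'):
    c=cam(n,n+'0')
    Rm=c['view'][:3,:3]; print(n,'campos',(-Rm.T@c['view'][:3,3]).round(3),'fwd',Rm[2].round(2),'f',c['K'][0,0])
    np.savez(n+'0.npz',**{k:c[k] for k in('image','K','view')})
    for q in ('hex_lid','rect_lid','rack','easel','hex_mould','rect_mould'):
        for s in silhouettes(q,c)[:3]:
            m=s['region']; ys,xs=np.nonzero(m); print(q,round(s['conf'],2),np.round(s['bbox']),m.sum(),xs.mean().round(1),ys.mean().round(1))
o=get_obs(); print({k:np.round(v,3) for k,v in o.items()})
E
```

```text
top campos [ 0.392 -0.09   1.456] fwd [ 0.12  0.   -0.99] f 425.2590057120265
hex_lid 0.66 [363. 204. 388. 247.] 551 376.8 224.1
rect_lid 0.63 [343. 211. 366. 245.] 563 352.7 227.6
rect_lid 0.18 [263. 207. 303. 242.] 966 281.7 224.7
rack 0.67 [342. 208. 366. 251.] 644 353.0 228.3
rack 0.18 [265. 208. 299. 242.] 935 281.6 224.7
easel 0.94 [262. 210. 300. 241.] 960 282.0 224.5
easel 0.81 [129. 188. 163. 216.] 927 145.4 202.3
hex_mould 0.78 [190. 160. 236. 205.] 2204 211.9 182.6
side campos [ 0.451 -1.05   0.526] fwd [ 0.08  0.91 -0.41] f 379.36368040723335
hex_lid 0.66 [245. 252. 306. 302.] 2381 274.3 276.5
hex_lid 0.22 [218. 184. 274. 218.] 1575 246.2 200.2
rect_lid 0.68 [237. 231. 287. 281.] 1144 259.9 247.7
rect_lid 0.53 [276. 178. 332. 210.] 1523 302.0 193.9
rect_lid 0.26 [244. 288. 307. 326.] 1082 276.6 308.2
rack 0.69 [246. 286. 308. 325.] 1089 276.0 308.7
rack 0.51 [246. 253. 304. 305.] 2426 274.3 276.5
easel 0.95 [262. 165. 290. 184.] 374 275.2 173.4
easel 0.92 [250. 215. 284. 238.] 614 264.4 226.0
hex_mould 0.92 [276. 179. 331. 210.] 1469 302.0 193.7
rect_mould 0.66 [220. 185. 276. 220.] 1553 246.2 200.1
{'clock': np.float64(0.7), 'joint_pos': array([ 1.254,  0.241,  0.005,  1.335, -0.   ,  1.571]), 'joint_vel': array([-0.001,  0.001,  0.001, -0.002,  0.002,  0.001]), 'tau': array([-1.0000e-03, -3.7208e+01,  2.5264e+01,  1.0000e-03,  0.0000e+00,
       -0.0000e+00]), 'eef_pos': array([0.156, 0.475, 0.231]), 'tool_rot': array([0.158, 0.987, 0.   , 0.   ]), 'ft_force': array([ 0.015, -0.156, -1.264]), 'ft_torque': array([-0.017,  0.041, -0.034]), 'grasp_force': np.float64(0.0), 'grip_width': np.float64(0.086)}
```

Run:
```python
import cv2
t=cv2.imread('pics/top0.png')[120:300,110:430]; cv2.imwrite('pics/t0c.png',cv2.resize(t,None,fx=2.5,fy=2.5,interpolation=3))
t=cv2.imread('pics/side0.png')[150:350,170:430]; cv2.imwrite('pics/s0c.png',cv2.resize(t,None,fx=3,fy=3,interpolation=3))
```

```text
(no output)
```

View pics/t0c.png

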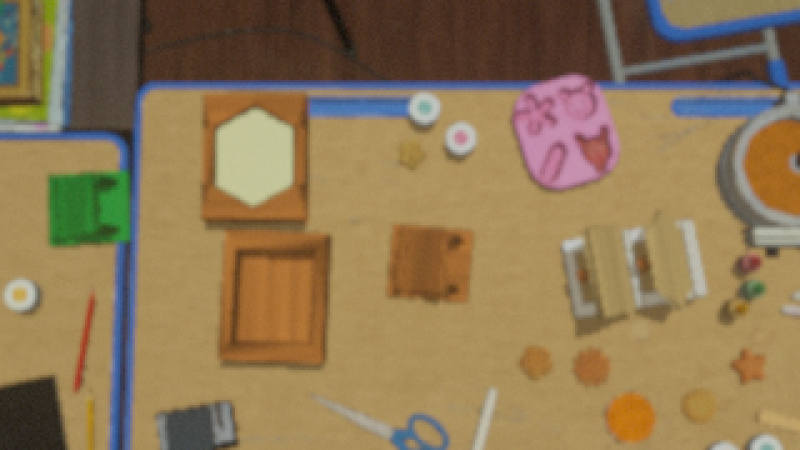

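View pics/s0c.png

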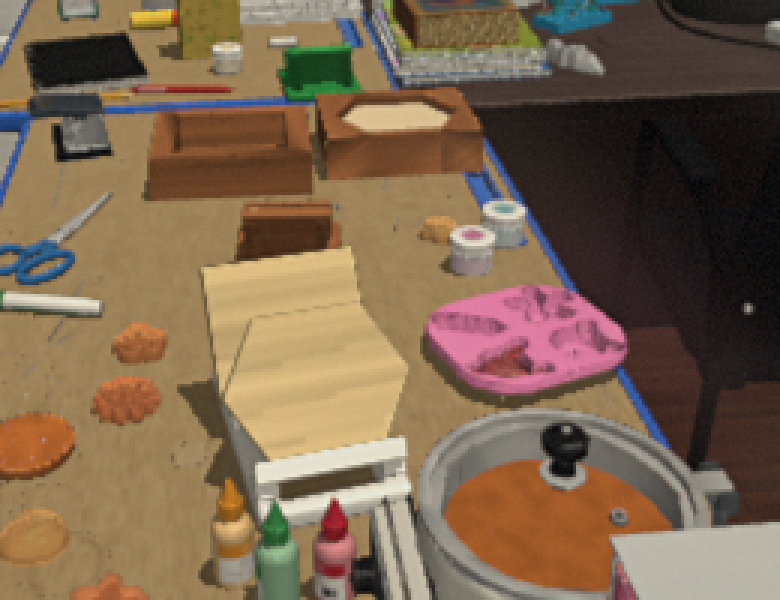

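```bash
cat > fit.py <<'E'
from h import *
from scipy.optimize import minimize
def hullmask(c,P):
    m=np.zeros((420,560),np.uint8); h=cv2.convexHull(proj(c,P).astype(np.float32)*16)
    cv2.fillConvexPoly(m,h.round().astype(np.int32),255,cv2.LINE_AA,4); return m/255.
def box(dx,dy,z0,z1): return np.array([[x,y,z] for x in(-dx/2,dx/2) for y in(-dy/2,dy/2) for z in(z0,z1)])
def yawpts(p,P): 
    return P@R.from_euler('z',p[2]).as_matrix().T+np.r_[p[0],p[1],0]
HEX=np.array([[66,0],[38,50],[-38,50],[-66,0],[-38,-50],[38,-50]])/1000
PL=np.array([[x,y,z] for x,y in HEX for z in(0,.012)])
RL=np.array([[1,0,0],[0,-np.sin(.6109),np.cos(.6109)],[0,-np.cos(.6109),-np.sin(.6109)]])  # cols = lid axes in rack
LIDR=PL@RL.T+np.r_[0,-.04,.076]
def fit(views,P,p0,ext=(.015,.015,.1)):
    def cost(p):
        s=0
        for c,m in views:
            a=hullmask(c,yawpts(p,P)); s+=1-np.minimum(a,m).sum()/np.maximum(a,m).sum()
        return s
    best=None
    for dy in(-.15,-.05,.05,.15):
        s=np.array(p0)+np.r_[0,0,dy]
        sx=np.vstack([s]+[s+e for e in np.diag(ext)])
        r=minimize(cost,s,method='Nelder-Mead',options=dict(initial_simplex=sx,xatol=1e-4,fatol=1e-5))
        if best is None or r.fun<best.fun: best=r
    return best.x,best.fun
E
python3 - <<'E'
from fit import *
t=camera('top'); s=camera('side')
def M(q,c,cen):
    L=silhouettes(q,c); L=[l for l in L if np.hypot((l['bbox'][0]+l['bbox'][2])/2-cen[0],(l['bbox'][1]+l['bbox'][3])/2-cen[1])<12]
    return L[0]['region'].astype(float) if L else None
mt,ms=M('hex_mould',t,(213,182)),M('hex_mould',s,(303,194))
B=box(.172,.138,0,.05); p0=[*ray(t,(212,182),.03)[:2],0]
for y in(0,np.pi/2):
    for v in([(t,mt)],[(s,ms)],[(t,mt),(s,ms)]): print('mould',y,[np.round(a,4) for a in fit(v,B,[p0[0],p0[1],y])])
lt,ls=M('hex_lid',t,(376,225)),M('hex_lid',s,(275,277))
p0=[*ray(t,(370,228),.05)[:2],0]; print(p0)
for v in([(t,lt)],[(s,ls)],[(t,lt),(s,ls)]): print('lid/rack',[np.round(a,4) for a in fit(v,LIDR,p0)])
et,es=M('easel',t,(281,225)),M('easel',s,(267,226))
print('easel at base',ray(t,(281,225),.0),ray(t,(281,225),.05))
np.savez('masks.npz',et=et,es=es)
w=cam('wrist','w0'); Rm=w['view'][:3,:3]; print('wrist',(-Rm.T@w['view'][:3,3]).round(3),Rm[2].round(3),Rm[0].round(3),w['K'][0,0],get_obs()['eef_pos'])
E
```

```text
mould 0 [array([0.6477, 0.1456, 0.0259]), np.float64(0.0558)]
mould 0 [array([ 0.6443,  0.1508, -0.0216]), np.float64(0.0711)]
mould 0 [array([ 0.6443,  0.1467, -0.0108]), np.float64(0.1376)]
mould 1.5707963267948966 [array([0.6478, 0.1452, 1.8631]), np.float64(0.2626)]
mould 1.5707963267948966 [array([0.6447, 0.1568, 1.7781]), np.float64(0.1813)]
mould 1.5707963267948966 [array([0.6438, 0.1517, 1.7914]), np.float64(0.4582)]
[np.float64(0.49068074818684126), np.float64(-0.3821723987903781), 0]
lid/rack [array([ 0.4983, -0.3661,  0.205 ]), np.float64(0.1565)]
lid/rack [array([ 0.4888, -0.3679,  0.4039]), np.float64(0.104)]
lid/rack [array([ 0.4969, -0.3665,  0.1935]), np.float64(0.2802)]
easel at base [ 0.50429789 -0.08758467  0.        ] [ 0.50045759 -0.08766381  0.05      ]
wrist [0.087 0.497 0.374] [ 0.265 -0.086 -0.96 ] [0.31  0.951 0.001] 378.4675457667148 [0.15577492 0.47512294 0.23131195]
```

>>> drive_tool(
  increments=[
    [[20,-35,0],[0,0,3],1],
    [[20,-35,0],[0,0,3],1],
    [[20,-35,0],[0,0,3],1],
    [[20,-35,0],[0,0,3],1],
    [[20,-35,0],[0,0,3],1],
    [[20,-35,0],[0,0,3],1],
    [[20,-35,0],[0,0,0],1],
    [[20,-35,0],[0,0,0],1],
  ],
)

```text
clock: 1.82
eef_pos: [0.3162, 0.1934, 0.2316]
tool_rot: [0.001, 1.0, 0.0, 0.0]
ft_force: [1.3, 0.4, -0.4]
grip_width: 0.0853
grasp_force: 0.0
```

>>> drive_tool(
  increments=[
    [[20,-35,0],[0,0,0],0.5],
    [[20,-35,0],[0,0,0],0.5],
    [[20,-35,0],[0,0,0],0.5],
    [[20,-35,0],[0,0,0],0.5],
    [[20,-35,0],[0,0,0],0.5],
    [[20,-35,0],[0,0,0],0.5],
    [[20,-35,0],[0,0,0],0.5],
    [[20,-35,0],[0,0,0],0.5],
  ],
)

```text
clock: 2.48
eef_pos: [0.4764, -0.087, 0.2315]
tool_rot: [0.002, 1.0, 0.0, 0.0]
ft_force: [1.6, 0.7, 0.2]
grip_width: 0.0427
grasp_force: 0.0
```

Run:
```python
from fit import *
o=get_obs(); print({k:np.round(o[k],3) for k in('clock','eef_pos','tool_rot','joint_pos','grip_width')})
w=cam('wrist','w1'); np.savez('w1.npz',**{k:w[k] for k in('image','K','view')})
Rm=w['view'][:3,:3]; print((-Rm.T@w['view'][:3,3]).round(3),Rm[2].round(3))
for q in('easel',):
  for l in silhouettes(q,w): print(q,l['conf'],l['bbox'])
```

```text
{'clock': np.float64(2.483), 'eef_pos': array([ 0.476, -0.087,  0.231]), 'tool_rot': array([0.002, 1.   , 0.   , 0.   ]), 'joint_pos': array([-0.181,  0.209, -0.035,  1.326,  0.   , -0.178]), 'grip_width': np.float64(0.043)}
[ 0.404 -0.087  0.374] [ 0.28  0.   -0.96]
easel 0.75 [215.8, 150.5, 336.3, 260.7]
easel 0.66 [424.1, 254.3, 560.0, 420.0]
```

View pics/w1.png

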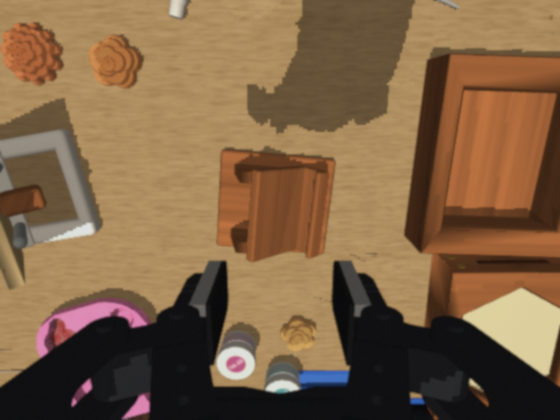

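```bash
cat > ov.py <<'E'
from fit import *
def load(n): 
    d=np.load(n); return {k:d[k] for k in d.files}
S=np.sqrt(.5)
RE=R.from_euler('x',-45,degrees=True).as_matrix()
def easelpts(L): return np.asarray(L)/1000@RE.T+np.r_[0,0,.056]
def draw(img,c,P,off,f,col,closed=False):
    q=((proj(c,P)-off+.5)*f-.5)
    cv2.polylines(img,[np.round(q*8).astype(np.int32)],closed,col,1,cv2.LINE_AA,3)
E
python3 - <<'E'
from ov import *
w=load('w1.npz'); x0,y0,x1,y1=200,135,350,275; f=5
im=cv2.resize(w['image'][y0:y1,x0:x1,::-1],None,fx=f,fy=f,interpolation=cv2.INTER_CUBIC)
a=ray(w,(257,164),.0617); b=ray(w,(251,260),.0617); print('upper edge',a,b,np.hypot(*(a-b)[:2]), 'yaw',np.arctan2(*(b-a)[1::-1]))
m=(a+b)/2; yaw=np.arctan2((b-a)[1],(b-a)[0]); p=[m[0]-.0057*np.sin(yaw),m[1]+.0057*np.cos(yaw),yaw]; print(np.round(p,4))
for L,col in(([[-42,-8,0],[42,-8,0],[42,50,0],[-42,50,0]],(0,255,0)),([[-42,-8,-10],[42,-8,-10]],(0,255,255)),([[-42,43,18],[42,43,18]],(255,0,0))):
    draw(im,w,yawpts(p,easelpts(L)),np.r_[x0,y0],f,col,len(L)==4)
cv2.imwrite('pics/e1.png',im)
E
```

```text
upper edge [ 0.45448834 -0.10568645  0.0617    ] [ 0.54073584 -0.1126689   0.0617    ] 0.08652968676502676 yaw -0.08078212230649472
[ 0.4981 -0.1035 -0.0808]
```

View pics/e1.png

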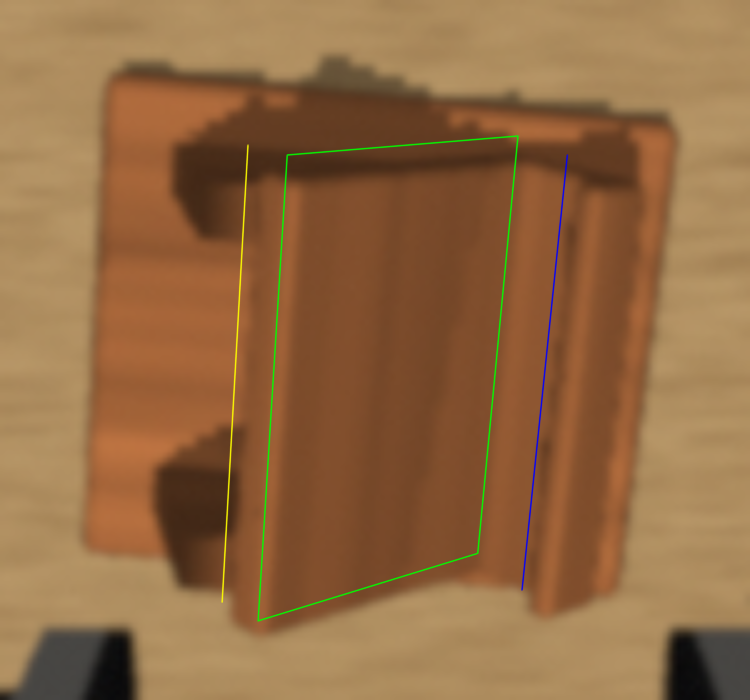

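Run:
```python
from ov import *
from scipy.optimize import least_squares
w=load('w1.npz'); x0,y0=200,135; f=5
obs=np.array([[300,178],[264,631],[520,163],[477,574],[575,186],[530,612]])/f+[x0,y0]-.4
L=[[-42,-8,0],[42,-8,0],[-42,50,0],[42,50,0],[-42,43,18],[42,43,18]]
P=easelpts(L)
r=least_squares(lambda p:(proj(w,yawpts(p,P))-obs).ravel(),[.4981,-.1035,-.08]); print(r.x.round(4),(r.fun.reshape(-1,2)).round(1))
# check in top/side: compare masks with hull of projections
x0,y0,x1,y1=200,135,350,275
z=np.load('masks.npz'); 
for n,k in(('top0.npz','et'),('side0.npz','es')):
    c=load(n); ys,xs=np.nonzero(z[k]); q=proj(c,yawpts(r.x,np.vstack([P,easelpts([[-42,-8,-10],[42,-8,-10]])]))); print(n,xs.min(),xs.max(),ys.min(),ys.max(),q.round(0).tolist())
```

```text
[ 0.5021 -0.1023 -0.0957] [[-0.3  0.1]
 [-0.5  1.9]
 [ 1.3 -0.6]
 [ 0.5 -0.1]
 [ 0.2 -1.1]
 [-1.2  0. ]]
top0.npz 265 299 209 239 [[286.0, 237.0], [288.0, 212.0], [274.0, 237.0], [276.0, 212.0], [271.0, 236.0], [274.0, 211.0], [288.0, 237.0], [290.0, 212.0]]
side0.npz 249 281 217 236 [[250.0, 219.0], [280.0, 218.0], [251.0, 225.0], [280.0, 225.0], [251.0, 219.0], [280.0, 218.0], [250.0, 222.0], [280.0, 222.0]]
```

>>> drive_tool(
  increments=[
    [[-2,-32,4],[0,0,0],0.5],
    [[-2,-32,4],[0,0,0],0.5],
    [[-2,-32,4],[0,0,0],0.5],
    [[-2,-32,4],[0,0,0],0.5],
    [[-2,-32,4],[0,0,0],0.5],
    [[-2,-32,4],[0,0,0],0.5],
    [[-2,-32,4],[0,0,0],0.5],
    [[-2,-32,4],[0,0,0],0.5],
  ],
)

```text
clock: 3.25
eef_pos: [0.4595, -0.3415, 0.2636]
tool_rot: [0.001, 1.0, 0.0, 0.0]
ft_force: [0.2, 0.7, -0.2]
grip_width: 0.0426
grasp_force: 0.0
```

Run:
```python
from ov import *
w=cam('wrist','w2'); np.savez('w2.npz',**{k:w[k] for k in('image','K','view')})
im=cv2.resize(w['image'][:,:,::-1],None,fx=1.42,fy=1.42,interpolation=cv2.INTER_CUBIC)
p=[.497,-.3665,.195]
draw(im,w,yawpts(p,LIDR[0::2]),np.zeros(2),1.42,(0,255,0),True); draw(im,w,yawpts(p,LIDR[1::2]),np.zeros(2),1.42,(255,0,0),True)
cv2.imwrite('pics/w2o.png',im); print(get_obs()['eef_pos'],get_obs()['clock'])
for l in silhouettes('hex_lid',w): print(l['conf'],np.round(l['bbox']))
```

```text
[ 0.45908929 -0.34739305  0.26378919] 3.3
0.61 [177. 161. 259. 288.]
```

View pics/w2o.png

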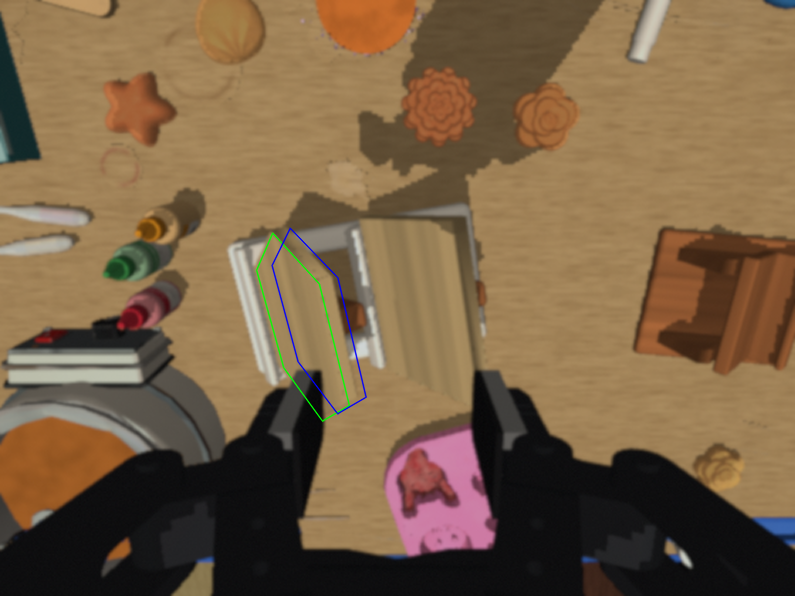

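>>> drive_tool(
  increments=[
    [[-25,-25,0],[0,0,0],0.5],
    [[-25,-25,0],[0,0,0],0.5],
    [[0,0,0],[0,0,0],0.5],
    [[0,0,0],[0,0,0],0.5],
  ],
)

```text
clock: 3.68
eef_pos: [0.4088, -0.3908, 0.2633]
tool_rot: [0.003, 1.0, 0.0, -0.0]
ft_force: [0.8, 0.6, -0.1]
grip_width: 0.0425
grasp_force: 0.0
```

Run:
```python
from ov import *
w=cam('wrist','w3'); np.savez('w3.npz',**{k:w[k] for k in('image','K','view')})
p=[.497,-.3665,.195]
q=proj(w,yawpts(p,LIDR)); lo=np.floor(q.min(0)-25).astype(int); f=5
print(lo,q.max(0)); im=w['image'][lo[1]:lo[1]+120*1+ 40,lo[0]:lo[0]+150,::-1]
im=cv2.resize(im,None,fx=f,fy=f,interpolation=cv2.INTER_CUBIC)[:600]
draw(im,w,yawpts(p,LIDR[0::2]),lo,f,(0,255,0),True)
cv2.imwrite('pics/w3o.png',im); print(get_obs()['eef_pos'],get_obs()['clock'])
l=silhouettes('hex_lid',w); print([(a['conf'],np.round(a['bbox'])) for a in l])
```

```text
[206 189] [313.62680509 341.28924321]
[ 0.40964094 -0.39012394  0.26329685] 3.7333
[(0.63, array([230., 214., 309., 339.]))]
```

View pics/w3o.png

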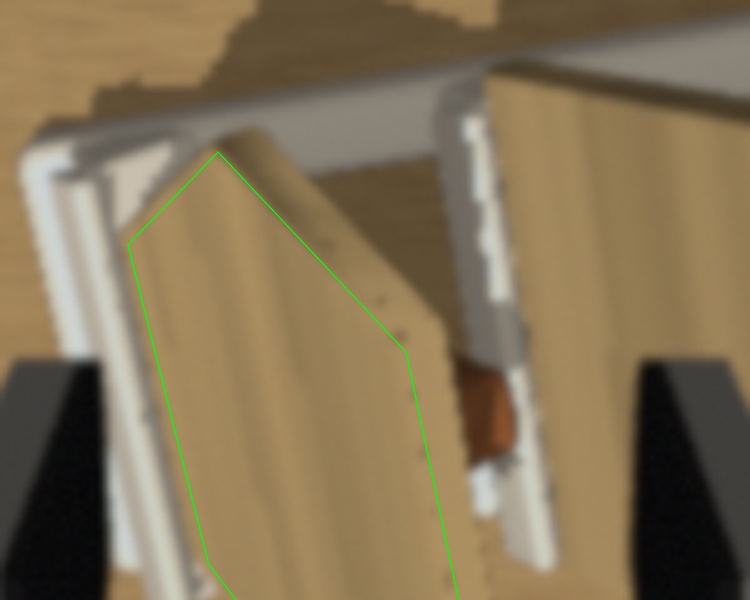

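```bash
cat >> ov.py <<'E'
def plan(tp,tR,what=''):
    o=get_obs(); c=R.from_quat(o['tool_rot']); d=(R.from_matrix(tR)*c.inv()).as_rotvec(degrees=True)
    s=(np.asarray(tp)-o['eef_pos'])*1000
    n=max(np.linalg.norm(s)/41,np.linalg.norm(d)/7.0); print(what,'shift',s.round(1),'rot',d.round(2),'|rot|',np.linalg.norm(d).round(1),'rows>=',n.round(2)); return s,d
def rackpose(p):
    Rz=R.from_euler('z',p[2]).as_matrix(); return Rz@RL, Rz@np.r_[0,-.04,.076]+np.r_[p[0],p[1],0]
E
python3 - <<'E'
from ov import *
w=camera('wrist'); l=silhouettes('hex_lid',w)
m=l[0]['region'].astype(float)
pf=fit([(w,m)],LIDR,[.497,-.3665,.195],(.005,.005,.03)); print('fit',pf)
p=[.497,-.3665,.195]
H=np.array([[x,y,z] for x in(-9,9) for y in(-23,) for z in(12,44)])/1000@RL.T+np.r_[0,-.04,.076]
lo=np.r_[206,189]
for pp in(p,pf[0]): print('handle px',((proj(w,yawpts(pp,H))-lo)*5).round(0).tolist(), 'corners',((proj(w,yawpts(pp,LIDR))-lo)*5).round(0).tolist()[4:10])
Rl,ol=rackpose(p); T=np.c_[-Rl[:,0],Rl[:,2],Rl[:,1]]
g=ol+Rl@np.r_[0,-.028,.006]; print('grasp',g,'dir',Rl[:,1])
plan(g-.07*Rl[:,1],T,'standoff');
E
```

```text
fit (array([ 0.49636659, -0.36947458,  0.19373418]), np.float64(0.06996932495497521))
handle px [[394.0, 428.0], [526.0, 361.0], [412.0, 514.0], [542.0, 445.0]] corners [[120.0, 235.0], [169.0, 215.0], [210.0, 142.0], [264.0, 121.0], [397.0, 342.0], [453.0, 315.0]]
handle px [[378.0, 425.0], [511.0, 358.0], [396.0, 511.0], [527.0, 442.0]] corners [[106.0, 232.0], [155.0, 212.0], [194.0, 138.0], [249.0, 117.0], [379.0, 338.0], [436.0, 311.0]]
grasp [ 0.50068627 -0.38516372  0.09549407] dir [ 0.11114544 -0.56273376 -0.81913211]
standoff shift [  82.3   43.8 -110.6] rot [-34.91  -3.39  10.85] |rot| 36.7 rows>= 5.25
```

>>> drive_tool(
  increments=[
    [[13.7,7,-12],[-5.82,-0.57,1.81],0.5],
    [[13.7,7,-12],[-5.82,-0.57,1.81],0.5],
    [[13.7,7,-12],[-5.82,-0.57,1.81],0.5],
    [[13.7,7,-12],[-5.82,-0.57,1.81],0.5],
    [[13.7,7,-23],[-5.82,-0.57,1.81],0.5],
    [[13.7,7,-20],[-5.82,-0.57,1.81],0.5],
    [[0,0,-20],[0,0,0],0.5],
    [[0,0,0],[0,0,0],0.5],
  ],
)

```text
clock: 4.55
eef_pos: [0.4897, -0.3439, 0.1463]
tool_rot: [-0.096, 0.95, -0.297, 0.026]
ft_force: [-0.6, 0.1, -0.0]
grip_width: 0.0424
grasp_force: 0.0
```

Run:
```python
from ov import *
p=[.497,-.3685,.194]
Rl,ol=rackpose(p); T=np.c_[-Rl[:,0],Rl[:,2],Rl[:,1]]
g=ol+Rl@np.r_[0,-.028,.006]
plan(g,T,'grasp'); print(get_obs()['joint_pos'].round(2),Rl[:,1])
w=cam('wrist','w4'); im=w['image'][:,:,::-1].copy()
P=yawpts(p,LIDR); draw(im,w,P[0::2],np.zeros(2),1,(0,255,0),True); draw(im,w,P[1::2],np.zeros(2),1,(255,0,0),True)
cv2.imwrite('pics/w4o.png',im)
```

```text
grasp shift [ 11.  -43.3 -50.8] rot [-0.27 -0.48 -0.33] |rot| 0.6 rows>= 1.65
[-0.36  0.27 -0.36  0.59 -0.5  -0.66] [ 0.11058265 -0.56284463 -0.81913211]
```

View pics/w4o.png

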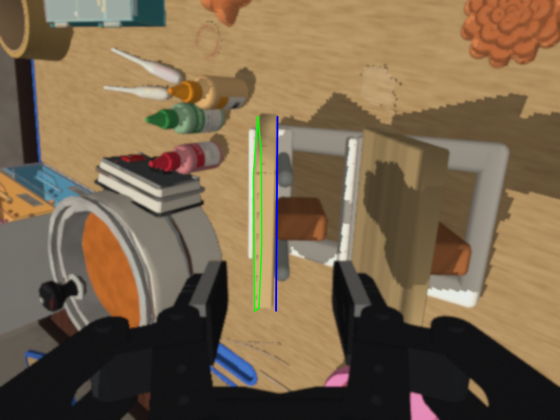

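>>> drive_tool(
  increments=[
    [[3.6,-5.6,4.1],[0,0,0],0.5],
    [[1.9,-9.4,-13.7],[0,0,0],0.5],
    [[1.9,-9.4,-13.7],[0,0,0],0.5],
    [[1.9,-9.4,-13.7],[0,0,0],0.5],
    [[1.8,-9.4,-13.7],[0,0,0],0.5],
    [[0,0,0],[0,0,0],0.5],
    [[0,0,0],[0,0,0],0.5],
  ],
)

```text
clock: 5.18
eef_pos: [0.5037, -0.394, 0.1034]
tool_rot: [-0.09, 0.949, -0.3, 0.03]
ft_force: [-0.3, 0.2, 0.4]
grip_width: 0.043
grasp_force: 0.0
```

Run:
```python
from ov import *
p=[.497,-.3685,.194]
Rl,ol=rackpose(p); T=np.c_[-Rl[:,0],Rl[:,2],Rl[:,1]]
plan(ol+Rl@np.r_[0,-.028,.006],T,'grasp'); print(get_obs()['ft_force'])
```

```text
grasp shift [-3.   6.9 -7.9] rot [0.08 0.21 0.18] |rot| 0.3 rows>= 0.27
[-0.25583425  0.21725239  0.37233706]
```

>>> drive_tool(
  increments=[
    [[-3,6.9,-7.9],[0,0,0],0.5],
    [[0,0,0],[0,0,0],0.5],
    [[0,0,0],[0,0,0],0],
    [[0,0,0],[0,0,0],0],
    [[0,0,0],[0,0,0],0],
    [[0,0,0],[0,0,0],0],
    [[0,0,0],[0,0,0],0],
    [[0,0,0],[0,0,0],0],
  ],
)

```text
clock: 5.85
eef_pos: [0.5014, -0.3871, 0.0969]
tool_rot: [-0.09, 0.948, -0.302, 0.031]
ft_force: [-0.7, -2.9, 6.4]
grip_width: 0.0107
grasp_force: 61.3
```

>>> drive_tool(
  increments=[
    [[-1.1,5.6,8.2],[0,0,0],0],
    [[-1.1,5.6,8.2],[0,0,0],0],
    [[-2.2,11.3,16.4],[0,0,0],0],
    [[-2.2,11.3,16.4],[0,0,0],0],
    [[-2.2,11.3,16.4],[0,0,0],0],
    [[-2.2,11.3,16.4],[0,0,0],0],
    [[-2.2,11.3,16.4],[0,0,0],0],
    [[0,0,0],[0,0,0],0],
  ],
)

```text
clock: 6.52
eef_pos: [0.4882, -0.316, 0.1953]
tool_rot: [-0.093, 0.949, -0.3, 0.032]
ft_force: [0.1, -1.0, -0.8]
grip_width: 0.0109
grasp_force: 60.5
```

Run:
```python
from ov import *
o=get_obs(); print(o['eef_pos'],o['ft_force'].round(2),o['grip_width'],o['joint_pos'].round(2))
E_=[.502,-.102,-.096]
Rz=R.from_euler('z',E_[2]).as_matrix(); Rl=Rz@RE; ol=np.r_[E_[0],E_[1],.056]
T=np.c_[-Rl[:,0],Rl[:,2],Rl[:,1]]; np.set_printoptions(precision=4,suppress=True); print('Rl',Rl)
g=ol+Rl@np.r_[0,-.028,.006]; print('easel grasp pose',g)
plan(g,T,'final'); plan(g+.08*Rl[:,2]-.04*Rl[:,1],T,'standoff')
# corners check: vertical lid bottom extents
w=cam('side'); cv2.imwrite('pics/s5.png',cv2.resize(w['image'][120:330,170:430,::-1],None,fx=3,fy=2.857,interpolation=3))
```

```text
[ 0.48823036 -0.31603092  0.19530727] [ 0.15 -1.05 -0.76] 0.010899961684852638 [-0.31  0.2  -0.31  0.73 -0.52 -0.59]
Rl [[ 0.9954  0.0678  0.0678]
 [-0.0959  0.7039  0.7039]
 [ 0.     -0.7071  0.7071]]
easel grasp pose [ 0.5005 -0.1175  0.08  ]
final shift [  12.3  198.5 -115.3] rot [ 80.22   4.28 -13.7 ] |rot| 81.5 rows>= 11.64
standoff shift [ 15.  226.7 -30.4] rot [ 80.22   4.28 -13.7 ] |rot| 81.5 rows>= 11.64
```

View pics/s5.png

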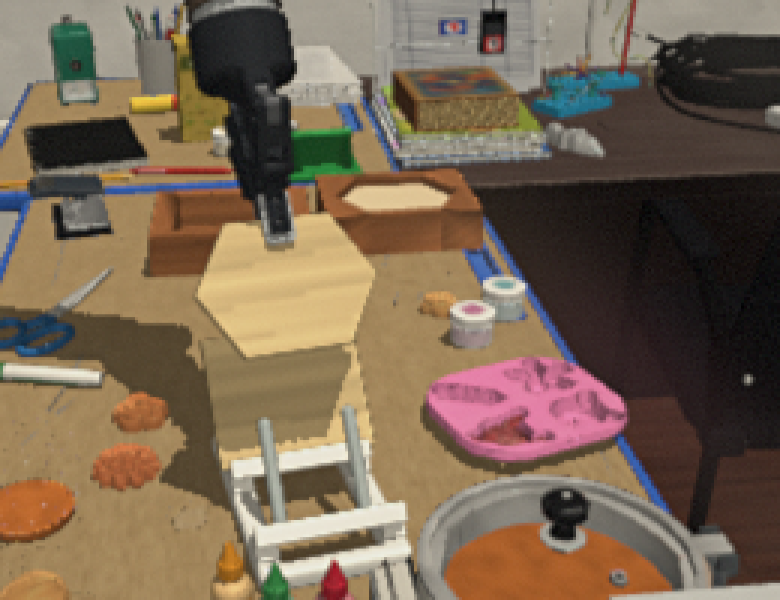

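>>> drive_tool(
  increments=[
    [[1,10,20],[0,0,0],0],
    [[1,10,20],[0,0,0],0],
    [[1,20,5],[6.69,0.36,-1.14],0],
    [[1,20,5],[6.69,0.36,-1.14],0],
    [[1,20,5],[6.69,0.36,-1.14],0],
    [[1,20,5],[6.69,0.36,-1.14],0],
    [[1,20,5],[6.69,0.36,-1.14],0],
    [[1,20,5],[6.69,0.36,-1.14],0],
  ],
)

```text
clock: 7.23
eef_pos: [0.4952, -0.1768, 0.262]
tool_rot: [-0.025, 0.998, 0.048, 0.024]
ft_force: [-0.4, 0.1, -2.6]
grip_width: 0.0105
grasp_force: 60.4
```

>>> drive_tool(
  increments=[
    [[1,14,-5],[6.69,0.36,-1.14],0],
    [[1,14,-5],[6.69,0.36,-1.14],0],
    [[1,14,-5],[6.69,0.36,-1.14],0],
    [[1,14,-5],[6.69,0.36,-1.14],0],
    [[1,14,-5],[6.69,0.36,-1.14],0],
    [[1,14,-5],[6.69,0.36,-1.14],0],
    [[0,0,0],[0,0,0],0],
    [[0,0,0],[0,0,0],0],
  ],
)

```text
clock: 7.9
eef_pos: [0.5, -0.0943, 0.229]
tool_rot: [0.044, 0.922, 0.383, 0.014]
ft_force: [0.4, 0.5, -0.8]
grip_width: 0.0105
grasp_force: 60.6
```

```bash
cat > ep.py <<'E'
from ov import *
E_=[.502,-.102,-.096]
Rz=R.from_euler('z',E_[2]).as_matrix(); REl=Rz@RE; oE=np.r_[E_[0],E_[1],.056]
T=np.c_[-REl[:,0],REl[:,2],REl[:,1]]
E
python3 - <<'E'
from ep import *
o=get_obs(); print(o['eef_pos'],o['ft_force'].round(2),o['grip_width'],o['joint_pos'].round(2))
g=oE+REl@np.r_[0,-.028,.006]
plan(g,T,'final'); plan(g+.05*REl[:,2]-.02*REl[:,1],T,'standoff'); plan(g+.01*REl[:,2]-.01*REl[:,1],T,'near')
E
```

```text
[ 0.49998239 -0.09428735  0.22903277] [ 0.42  0.45 -0.78] 0.01045307586948297 [-0.57  0.52  0.16  1.64  0.68 -0.63]
final shift [   0.5  -23.2 -149. ] rot [-0.15 -0.5  -0.2 ] |rot| 0.6 rows>= 3.68
standoff shift [  2.6  -2.1 -99.5] rot [-0.15 -0.5  -0.2 ] |rot| 0.6 rows>= 2.43
near shift [   0.5  -23.2 -134.8] rot [-0.15 -0.5  -0.2 ] |rot| 0.6 rows>= 3.34
```

>>> drive_tool(
  increments=[
    [[0.6,-0.5,-25],[0,0,0],0],
    [[0.6,-0.5,-25],[0,0,0],0],
    [[0.6,-0.5,-25],[0,0,0],0],
    [[0.6,-0.5,-24.5],[-0.15,-0.5,-0.2],0],
    [[-1,-10,-10],[0,0,0],0],
    [[-1,-10,-10],[0,0,0],0],
    [[-1,-10,-10],[0,0,0],0],
    [[0,0,0],[0,0,0],0],
  ],
)

```text
clock: 8.57
eef_pos: [0.5005, -0.1281, 0.1017]
tool_rot: [0.044, 0.923, 0.381, 0.021]
ft_force: [-0.2, 0.9, -1.8]
grip_width: 0.0105
grasp_force: 60.7
```

Run:
```python
from ep import *
o=get_obs(); print(o['eef_pos'],o['ft_force'].round(2),o['grip_width'])
g=oE+REl@np.r_[0,-.028,.006]
plan(g,T,'final'); print('rel in lid axes (mm): ',(REl.T@(o['eef_pos']-g)*1000).round(1))
w=cam('side'); np.savez('s6.npz',**{k:w[k] for k in('image','K','view')})
x0,y0,x1,y1=225,165,325,240; f=8
im=cv2.resize(w['image'][y0:y1,x0:x1,::-1],None,fx=f,fy=f,interpolation=cv2.INTER_CUBIC)
rel=REl.T@(o['eef_pos']-g); P=(PL+rel)@REl.T+oE
draw(im,w,P[0::2],np.r_[x0,y0],f,(0,255,0),True); draw(im,w,P[1::2],np.r_[x0,y0],f,(255,0,0),True)
draw(im,w,yawpts(E_,easelpts([[-42,-8,0],[42,-8,0],[42,50,0],[-42,50,0]])),np.r_[x0,y0],f,(0,0,255),True)
cv2.imwrite('pics/s6.png',im)
```

```text
[ 0.50047047 -0.12811064  0.10165255] [-0.24  0.9  -1.8 ] 0.010454324256325611
final shift [  0.   10.6 -21.6] rot [0.12 0.31 0.07] |rot| 0.3 rows>= 0.59
rel in lid axes (mm):  [  1.  -22.8   7.8]
```

View pics/s6.png

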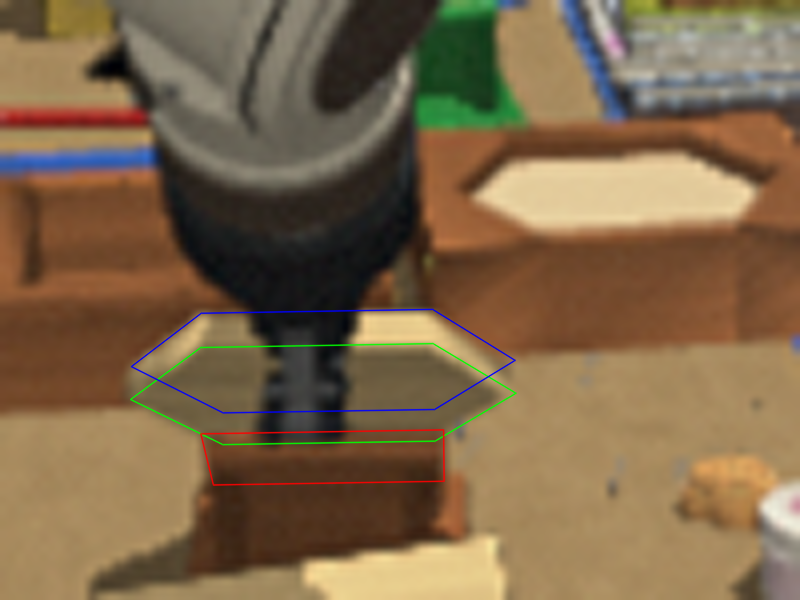

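>>> drive_tool(
  increments=[
    [[-0.3,-2.8,-2.8],[0,0,0],0],
    [[0,0,0],[0,0,0],0],
    [[0.4,4,-4],[0,0,0],0],
    [[0.4,4,-4],[0,0,0],0],
    [[0.4,4,-4],[0,0,0],0],
    [[0,0,0],[0,0,0],0],
    [[0,0,0],[0,0,0],0],
  ],
)

```text
clock: 9.2
eef_pos: [0.501, -0.1156, 0.0877]
tool_rot: [0.043, 0.923, 0.382, 0.02]
ft_force: [-0.1, 0.6, -1.6]
grip_width: 0.0103
grasp_force: 60.6
```

```bash
cat > rel.py <<'E'
from ep import *
o=get_obs(); print(o['clock'],o['eef_pos'],o['ft_force'].round(2),'lidaxes F',(REl.T@o['ft_force']).round(2),o['grip_width'])
g=oE+REl@np.r_[0,-.028,.006]
print('rel in lid axes (mm): ',(REl.T@(o['eef_pos']-g)*1000).round(1))
E
python3 rel.py
```

```text
9.2 [ 0.50098055 -0.11557238  0.0877112 ] [-0.07  0.56 -1.64] lidaxes F [-0.12  1.55 -0.77] 0.010336579119066817
rel in lid axes (mm):  [ 0.3 -4.   6.8]
```

>>> drive_tool(
  increments=[
    [[-0.3,-2.8,-2.8],[0,0,0],0],
    [[0,0,0],[0,0,0],0],
    [[0.1,1.4,-1.4],[0,0,0],0],
    [[0.1,1.4,-1.4],[0,0,0],0],
    [[0,0,0],[0,0,0],0],
    [[0,0,0],[0,0,0],0],
  ],
)

```text
clock: 9.7
eef_pos: [0.501, -0.1183, 0.0837]
tool_rot: [0.044, 0.923, 0.381, 0.021]
ft_force: [-6.0, -8.3, 8.4]
grip_width: 0.0106
grasp_force: 62.4
```

```bash
python3 rel.py
```

```text
9.7 [ 0.50098482 -0.1182699   0.08368272] [-6.   -8.29  8.42] lidaxes F [ -5.18 -12.2   -0.29] 0.010597568400180979
rel in lid axes (mm):  [ 0.5 -3.1  2.1]
```

>>> drive_tool(
  increments=[
    [[-0.1,-1,1],[0,0,0],0],
    [[-0.1,-0.8,-0.8],[0,0,0],0],
    [[0,-0.6,-0.6],[0,0,0],0],
    [[0,0,0],[0,0,0],0],
    [[0,0,0],[0,0,0],0],
  ],
)

```text
clock: 10.12
eef_pos: [0.5011, -0.119, 0.083]
tool_rot: [0.043, 0.923, 0.383, 0.021]
ft_force: [-4.5, -4.4, 7.1]
grip_width: 0.0108
grasp_force: 61.8
```

```bash
python3 rel.py
```

```text
10.1167 [ 0.50108616 -0.11897103  0.08301607] [-4.45 -4.36  7.06] lidaxes F [-4.01 -8.36  1.62] 0.01076547329756038
rel in lid axes (mm):  [ 0.7 -3.1  1.1]
```

>>> drive_tool(
  increments=[
    [[0,0,0],[0,0,0],0.2],
    [[0,0,0],[0,0,0],0.4],
    [[0,0,0],[0,0,0],0.4],
    [[0,0,0],[0,0,0],0.4],
    [[-0.3,-3.5,3.5],[0,0,0],0.4],
    [[-0.7,-7,7],[0,0,0],0.4],
    [[-1.4,-14,14],[0,0,0],0.4],
    [[-1.4,-14,14],[0,0,0],0.4],
  ],
)

```text
clock: 10.78
eef_pos: [0.4966, -0.1569, 0.1206]
tool_rot: [0.043, 0.923, 0.383, 0.02]
ft_force: [0.7, -1.1, -0.5]
grip_width: 0.0339
grasp_force: 0.0
```

Run:
```python
exec(open('rel.py').read())
# handle grasp: tool z=-z_lid ; options for tool y
def fp(L): return oE+REl@(np.asarray(L)/1000)
for nm,Tm in(('ycl',np.c_[-REl[:,0],REl[:,1],-REl[:,2]]),('ycl-',np.c_[REl[:,0],-REl[:,1],-REl[:,2]]),('xcl',np.c_[REl[:,1],REl[:,0],-REl[:,2]]),('xcl-',np.c_[-REl[:,1],-REl[:,0],-REl[:,2]])):
    assert abs(np.linalg.det(Tm)-1)<1e-6
    plan(fp([0,0,44-25]),Tm,nm)
print(get_obs()['joint_pos'].round(2),fp([0,0,44]))
np.savez('x.npz')
```

```text
10.7833 [ 0.49662981 -0.15693891  0.12056081] [ 0.72 -1.09 -0.5 ] lidaxes F [ 0.82 -0.37 -1.07] 0.03387927137852383
rel in lid axes (mm):  [ -0.1 -56.7   0.6]
ycl shift [  6.7  68.3 -51.1] rot [-89.66   8.73  -0.25] |rot| 90.1 rows>= 12.87
ycl- shift [  6.7  68.3 -51.1] rot [-3.600e-01 -1.000e-01  1.799e+02] |rot| 179.9 rows>= 25.7
xcl shift [  6.7  68.3 -51.1] rot [-68.84   6.78 -98.22] |rot| 120.1 rows>= 17.16
xcl- shift [  6.7  68.3 -51.1] rot [-69.2    6.66  97.77] |rot| 120.0 rows>= 17.14
[-0.66  0.69  0.14  1.51  0.64 -0.74] [ 0.50498223 -0.07103056  0.0871127 ]
```

>>> drive_tool(
  increments=[
    [[0,-10,25],[0,0,0],0.75],
    [[0,-5,25],[-6.9,0.67,0],0.75],
    [[0,0,25],[-6.9,0.67,0],0.75],
    [[2,13,10],[-6.9,0.67,0],0.75],
    [[2,13,8],[-6.9,0.67,0],0.75],
    [[2,13,8],[-6.9,0.67,0],0.75],
    [[2,13,8],[-6.9,0.67,0],0.75],
    [[2,13,0],[-6.9,0.67,0],0.75],
  ],
)

```text
clock: 11.45
eef_pos: [0.5085, -0.1072, 0.2332]
tool_rot: [0.047, 0.998, -0.034, 0.004]
ft_force: [0.3, 0.0, -0.6]
grip_width: 0.0643
grasp_force: 0.0
```

>>> drive_tool(
  increments=[
    [[0,16,-8],[-6.9,0.67,0],0.75],
    [[0,16,-8],[-6.9,0.67,0],0.75],
    [[0,16,-8],[-6.9,0.67,0],0.75],
    [[0,16,-8],[-6.9,0.67,0],0.75],
    [[0,16,-8],[-6.9,0.67,0],0.75],
    [[0,16,-8],[-6.9,0.67,0],0.75],
    [[0,0,0],[0,0,0],0.75],
    [[0,0,0],[0,0,0],0.75],
  ],
)

```text
clock: 12.12
eef_pos: [0.5062, -0.009, 0.1771]
tool_rot: [0.038, 0.922, -0.384, -0.022]
ft_force: [0.3, -0.0, 0.6]
grip_width: 0.0638
grasp_force: 0.0
```

Run:
```python
from ep import *
Th=np.c_[-REl[:,0],REl[:,1],-REl[:,2]]
fp=lambda L: oE+REl@(np.asarray(L)/1000)
o=get_obs(); print(o['clock'],o['eef_pos'],o['joint_pos'].round(2),o['grip_width'])
plan(fp([0,0,110]),Th,'standoff')
w=cam('wrist','w7'); np.savez('w7.npz',**{k:w[k] for k in('image','K','view')})
L=silhouettes('hex_lid',w); print([(l['conf'],np.round(l['bbox'])) for l in L])
for l in silhouettes('lid_handle',w): print('h',l['conf'],np.round(l['bbox']))
print(proj(w,np.array([fp(q) for q in([-66,0,12],[66,0,12],[-38,-50,12],[38,-50,12],[38,50,12],[-38,50,12],[-9,-23,44],[9,-23,44],[9,23,44],[-9,23,44])])).round(0).tolist())
im=w['image'][:,:,::-1].copy()
draw(im,w,np.array([fp([*q*1000,12]) for q in HEX]),np.zeros(2),1,(0,255,0),True)
draw(im,w,np.array([fp(q) for q in([-9,-23,44],[9,-23,44],[9,23,44],[-9,23,44])]),np.zeros(2),1,(255,0,0),True)
cv2.imwrite('pics/w7o.png',cv2.resize(im,None,fx=1.42,fy=1.42,interpolation=2))
```

```text
12.1167 [ 0.5061951  -0.00904678  0.17709945] [ 0.37  0.55  0.06  1.51 -0.69  0.61] 0.06377691955616535
standoff shift [  3.3 -15.5 -43.3] rot [ 0.24 -0.64 -0.54] |rot| 0.9 rows>= 1.13
[(0.91, array([239., 113., 369., 279.]))]
h 0.64 [241. 116. 372. 280.]
[[310.0, 117.0], [304.0, 283.0], [241.0, 155.0], [242.0, 250.0], [367.0, 252.0], [375.0, 157.0], [276.0, 204.0], [276.0, 229.0], [342.0, 230.0], [343.0, 205.0]]
```

```bash
cat > lidfit.py <<'E'
from ep import *
HB=np.array([[x,y,z] for x in(-9,9) for y in(-23,23) for z in(12,44)])/1000
def union(c,P,Q): return np.maximum(hullmask(c,P),hullmask(c,Q))
def fitlid(c,m,Rb,ob,free=3,p0=None):
    """p: dx,dy (mm, in base lid frame), yaw deg about lid z (,dz)"""
    def pose(p): 
        Rr=Rb@R.from_euler('z',p[2],degrees=True).as_matrix(); return Rr, ob+Rb@np.r_[p[0],p[1],p[3] if len(p)>3 else 0]/1000
    def cost(p):
        Rr,t=pose(p); a=union(c,PL@Rr.T+t,HB@Rr.T+t); return 1-np.minimum(a,m).sum()/np.maximum(a,m).sum()
    s=np.zeros(free) if p0 is None else np.array(p0,float)
    r=minimize(cost,s,method='Nelder-Mead',options=dict(initial_simplex=np.vstack([s]+[s+e for e in np.diag([4,4,3,4][:free])]),xatol=.02,fatol=1e-5))
    return r.x,r.fun,pose(r.x)
E
python3 - <<'E'
from lidfit import *
w=camera('wrist'); ms=[silhouettes(q,w)[0]['region'].astype(float) for q in('hex_lid','lid_handle')]
for m in ms: print('wrist',[np.round(a,3) for a in fitlid(w,m,REl,oE)[:2]],'free z',np.round(fitlid(w,m,REl,oE,4)[0],2))
for n in('top','side'):
    c=camera(n)
    for l in silhouettes('hex_lid',c):
        if l['conf']>.3:
            cx,cy=(l['bbox'][0]+l['bbox'][2])/2,(l['bbox'][1]+l['bbox'][3])/2
            q=proj(c,oE)[0]
            if np.hypot(cx-q[0],cy-q[1])<25: print(n,l['conf'],np.round(fitlid(c,l['region'].astype(float),REl,oE)[0],2))
w=load('w7.npz')
# handle colour: brown vs pale
hsv=cv2.cvtColor(w['image'],cv2.COLOR_RGB2HSV); hm=(ms[0]>0)&((hsv[:,:,1]>130)); ys,xs=np.nonzero(hm); print('handle px',hm.sum(),np.percentile(xs,[1,50,99]),np.percentile(ys,[1,50,99]))
E
```

```text
wrist [array([-1.053, -0.583, -0.236]), np.float64(0.073)] free z [ 0.06 -0.49  0.62 -7.48]
wrist [array([-1.327, -0.976, -0.415]), np.float64(0.068)] free z [-0.29 -0.67  0.1  -6.38]
top 0.64 [0.28 6.31 0.82]
handle px 2519 [277. 318. 372.] [137. 207. 243.]
```

View pics/w7o.png

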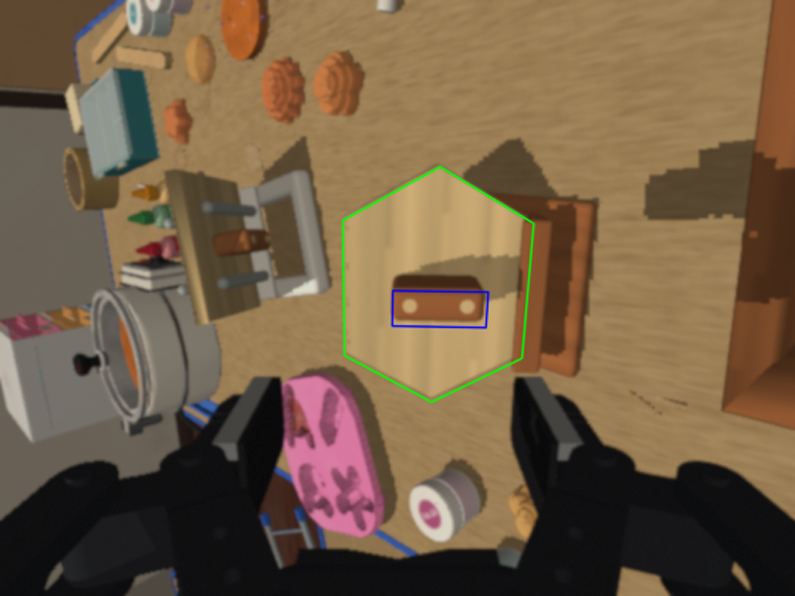

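Run:
```python
from ep import *
Th=np.c_[-REl[:,0],REl[:,1],-REl[:,2]]
fp=lambda L: oE+REl@(np.asarray(L)/1000)
plan(fp([-1.5,-2,60]),Th,'pre'); print((REl.T@(get_obs()['eef_pos']-oE)*1000).round(1))
```

```text
pre shift [ -2.7 -49.1 -82.8] rot [ 0.03  0.06 -0.16] |rot| 0.2 rows>= 2.35
[ -3.5 -25.8 153.2]
```

>>> drive_tool(
  increments=[
    [[3.6,17,-17],[0,0,0],0.75],
    [[-1.6,-16.5,-16.5],[0,0,0],0.75],
    [[-1.6,-16.5,-16.5],[0,0,0],0.75],
    [[-1.6,-16.5,-16.5],[0,0,0],0.75],
    [[-1.6,-16.5,-16.5],[0,0,0],0.75],
    [[0,0,0],[0,0,0],0.75],
    [[0,0,0],[0,0,0],0.75],
    [[0,0,0],[0,0,0],0.75],
  ],
)

```text
clock: 13.28
eef_pos: [0.5048, -0.06, 0.0992]
tool_rot: [0.042, 0.923, -0.383, -0.018]
ft_force: [0.1, 1.2, 0.5]
grip_width: 0.064
grasp_force: 0.0
```

Run:
```python
from ep import *
Th=np.c_[-REl[:,0],REl[:,1],-REl[:,2]]
fp=lambda L: oE+REl@(np.asarray(L)/1000)
plan(fp([-1.5,-2,21]),Th,'grasp'); print((REl.T@(get_obs()['eef_pos']-oE)*1000).round(1),get_obs()['ft_force'])
w=camera('wrist'); L=silhouettes('hex_lid',w)
hsv=cv2.cvtColor(w['image'],cv2.COLOR_RGB2HSV)
q=proj(w,np.array([fp(q) for q in([-9,-23,44],[9,-23,44],[9,23,44],[-9,23,44],[0,0,44])])); print(q.round(0).tolist())
u,v=q[4].astype(int); 
print('row',w['image'][v,u-70:u+75:5,0].tolist()); print('col',w['image'][v-60:v+60:5,u,0].tolist())
```

```text
grasp shift [ -3.  -28.5 -26.9] rot [ 0.07 -0.01 -0.24] |rot| 0.2 rows>= 0.96
[-1.2 -0.8 60.3] [0.13298094 1.18710826 0.4840475 ]
[[231.0, 250.0], [232.0, 286.0], [331.0, 286.0], [333.0, 250.0], [282.0, 268.0]]
row [182, 180, 181, 176, 160, 155, 153, 200, 200, 182, 148, 147, 148, 148, 148, 148, 147, 148, 148, 199, 201, 197, 146, 104, 195, 203, 204, 199, 190]
col [186, 172, 127, 127, 65, 66, 65, 66, 97, 103, 104, 118, 148, 147, 137, 197, 197, 197, 197, 197, 196, 197, 196, 196]
```

>>> drive_tool(
  increments=[
    [[-1.4,-1.3,1.4],[0,0,0],0.75],
    [[-0.9,-9,-9],[0,0,0],0.75],
    [[-0.9,-9,-9],[0,0,0],0.75],
    [[-0.8,-9.4,-9.4],[0,0,0],0.75],
    [[0,0,0],[0,0,0],0.75],
    [[0,0,0],[0,0,0],0.75],
  ],
)

```text
clock: 13.88
eef_pos: [0.5001, -0.0887, 0.0726]
tool_rot: [0.042, 0.923, -0.383, -0.018]
ft_force: [-0.4, 0.4, 0.4]
grip_width: 0.0643
grasp_force: 0.0
```

Run:
```python
from ep import *
o=get_obs();print((REl.T@(o['eef_pos']-oE)*1000).round(1),o['ft_force'],o['grip_width'])
```

```text
[-3.1 -2.6 21. ] [-0.39501432  0.42548683  0.38855739] 0.06427471791435194
```

>>> drive_tool(
  increments=[
    [[0,0,0],[0,0,0],0.55],
    [[0,0,0],[0,0,0],0.5],
    [[0,0,0],[0,0,0],0.4],
    [[0,0,0],[0,0,0],0.2],
    [[0,0,0],[0,0,0],0],
    [[0,0,0],[0,0,0],0],
  ],
)

```text
clock: 14.38
eef_pos: [0.5013, -0.0876, 0.073]
tool_rot: [0.042, 0.923, -0.382, -0.017]
ft_force: [0.2, 5.8, 3.3]
grip_width: 0.0448
grasp_force: 61.9
```

Run:
```python
from ep import *
o=get_obs();print((REl.T@(o['eef_pos']-oE)*1000).round(1),(REl.T@o['ft_force']).round(1),o['grip_width'])
# mould target guess & plan: lift in lid frame then travel
for M in([.645,.148,0.0],):
    Rm=R.from_euler('z',M[2]).as_matrix(); Tm=np.c_[-Rm[:,0],Rm[:,1],-Rm[:,2]]
    plan(np.r_[M[0],M[1],.15],Tm,'mould above')
```

```text
[-2.1 -2.  22.1] [-0.4  1.8  6.5] 0.04478083708882592
mould above shift [143.7 235.6  77. ] rot [44.99 -1.99  4.91] |rot| 45.3 rows>= 6.99
```

>>> drive_tool(
  increments=[
    [[-0.4,-4,5.5],[0,0,0],0],
    [[-0.5,-5,7],[0,0,0],0],
    [[0,0,25],[0,0,0],0],
    [[0,0,30],[0,0,0],0],
    [[5,0,30],[0,0,0],0],
    [[15,5,20],[6.43,-0.28,0.7],0],
    [[15,10,10],[6.43,-0.28,0.7],0],
    [[15,10,10],[6.43,-0.28,0.7],0],
  ],
)

```text
clock: 15.05
eef_pos: [0.5502, -0.0725, 0.2123]
tool_rot: [0.024, 0.975, -0.221, -0.009]
ft_force: [-0.5, 0.2, -3.5]
grip_width: 0.0445
grasp_force: 61.8
```

>>> drive_tool(
  increments=[
    [[15,15,5],[6.43,-0.28,0.7],0],
    [[15,15,0],[6.43,-0.28,0.7],0],
    [[15,15,0],[6.43,-0.28,0.7],0],
    [[15,15,0],[6.43,-0.28,0.7],0],
    [[0,0,0],[0,0,0],0],
    [[0,0,0],[0,0,0],0],
    [[0,0,0],[0,0,0],0],
  ],
)

```text
clock: 15.63
eef_pos: [0.6081, -0.0137, 0.2142]
tool_rot: [0.0, 1.0, -0.002, -0.003]
ft_force: [-0.5, 0.1, -2.0]
grip_width: 0.0446
grasp_force: 62.0
```

Run:
```python
from ep import *
o=get_obs();print(o['clock'],o['eef_pos'],o['ft_force'].round(1),o['grip_width'],o['joint_pos'].round(2)); np.set_printoptions(precision=4,suppress=True); print(R.from_quat(o['tool_rot']).as_matrix())
w=cam('wrist','w8'); np.savez('w8.npz',pos=o['eef_pos'],rot=o['tool_rot'],**{k:w[k] for k in('image','K','view')})
q=proj(w,yawpts([.645,.148,0],box(.172,.138,.05,.05))); print('mould top corners',q.round(0).tolist())
mp=np.c_[HEX,np.full(6,.05)]; print('mouth',proj(w,yawpts([.645,.148,0],mp)).round(0).tolist())
for l in silhouettes('hex_mould',w): print(l['conf'],np.round(l['bbox']))
for l in silhouettes('hex_lid',w): print('lid',l['conf'],np.round(l['bbox']))
```

```text
15.6333 [ 0.60805686 -0.01365961  0.21416981] [-0.5  0.1 -2. ] 0.0446433377725254 [-0.02  0.47  0.29  1.4  -0.   -0.02]
[[-1.      0.0002 -0.0057]
 [ 0.0002  1.     -0.0034]
 [ 0.0057 -0.0034 -1.    ]]
mould top corners [[397.0, 133.0], [397.0, 133.0], [570.0, 133.0], [570.0, 133.0], [381.0, 323.0], [381.0, 323.0], [531.0, 323.0], [531.0, 323.0]]
mouth [[458.0, 303.0], [519.0, 275.0], [535.0, 192.0], [480.0, 158.0], [415.0, 191.0], [406.0, 275.0]]
0.6 [374. 128. 560. 325.]
lid 0.59 [162. 118. 400. 391.]
```

```bash
cat > mouth.py <<'E'
from lidfit import *
def off(H,d):
    n=len(H); o=[]
    for i in range(n):
        a,b,c=H[i-1],H[i],H[(i+1)%n]
        n1=np.r_[(b-a)[1],-(b-a)[0]]; n2=np.r_[(c-b)[1],-(c-b)[0]]; n1/=np.linalg.norm(n1); n2/=np.linalg.norm(n2)
        o.append(np.linalg.solve([n1,n2],[n1@b+d,n2@b+d]))
    return np.array(o)
assert abs(off(HEX[::1],.002)[0,0])>.066
H2=off(HEX,.002)
def fitm(c,m,valid,p0):
    A=np.c_[H2,np.full(6,.038)];B=np.c_[H2,np.full(6,.047)]
    def cost(p):
        a=np.minimum(hullmask(c,yawpts(p,A)),hullmask(c,yawpts(p,B)))*valid; return 1-np.minimum(a,m*valid).sum()/np.maximum(a,m*valid).sum()
    s=np.array(p0,float); best=None
    for k in(1,-1):
        r=minimize(cost,s,method='Nelder-Mead',options=dict(initial_simplex=np.vstack([s]+[s+k*e for e in np.diag([.005,.005,.05])]),xatol=1e-5,fatol=1e-6))
        if best is None or r.fun<best.fun: best=r
    return best.x.round(4),round(best.fun,4)
E
python3 - <<'E'
from mouth import *
w=load('w8.npz'); hsv=cv2.cvtColor(w['image'],cv2.COLOR_RGB2HSV)
print('soap hsv',hsv[225,500],hsv[225,470],'lid',hsv[250,370],hsv[200,380],'rim',hsv[300,420])
np.save('hsv8.npy',hsv)
def seg(im,c0):
    lab=cv2.cvtColor(im,cv2.COLOR_RGB2LAB).astype(float); ref=lab[c0[1],c0[0]]
    brown=np.array(cv2.cvtColor(np.uint8([[[140,70,40]]]),cv2.COLOR_RGB2LAB)[0,0],float)
    m=(np.linalg.norm(lab-ref,axis=2)<45).astype(np.uint8); n,l=cv2.connectedComponents(m); return (l==l[c0[1],c0[0]]).astype(float)
v=np.zeros((420,560)); v[:,412:]=1
m=seg(np.where(v[...,None]>0,w['image'],0).astype(np.uint8),(490,225)); ys,xs=np.nonzero(m); print(m.sum(),xs.min(),xs.max(),ys.min(),ys.max())
print('wrist',fitm(w,m,v,[.645,.148,0]))
t=load('top0.npz'); m=seg(t['image'],(212,182)); print(m.sum()); print('top',fitm(t,m,1.,[.645,.148,0]))
t=load('side0.npz'); q=proj(t,[[.645,.148,.038]])[0].astype(int); m=seg(t['image'],q); print(m.sum()); print('side',fitm(t,m,1.,[.645,.148,0]))
E
```

```text
soap hsv [ 25  71 224] [ 26  69 224] lid [ 19 109 136] [ 19 108 134] rim [ 12 168 155]
11939.0 412 523 156 296
wrist (array([0.6448, 0.1437, 0.0078]), np.float64(0.0311))
943.0
top (array([ 0.6451,  0.1476, -0.0019]), np.float64(0.0785))
255.0
side (array([0.6452, 0.1481, 0.0087]), np.float64(0.1913))
```

Run:
```python
from mouth import *
w=load('w8.npz'); Tt=R.from_quat(w['rot']).as_matrix(); Rb=np.c_[-Tt[:,0],Tt[:,1],-Tt[:,2]]; ob=w['pos']+.022*Tt[:,2]
c=camera('wrist'); 
for q in('hex_lid','rect_lid'):
  for l in silhouettes(q,c)[:2]:
    print(q,l['conf'],np.round(l['bbox']))
print(proj(c,PL[0::2]@Rb.T+ob).round(0).tolist()); print(proj(c,PL[1::2]@Rb.T+ob).round(0).tolist())
# pale plate edge scans along rows near lid: print colour transitions
im=c['image']; hsv=cv2.cvtColor(im,cv2.COLOR_RGB2HSV)
lab=cv2.cvtColor(im,cv2.COLOR_RGB2LAB).astype(int)
for r in(140,170,200,230,300,330): 
    print(r,[(int(a),lab[r,a].tolist()) for a in list(range(150,196,5))],'|',[(int(a),lab[r,a].tolist()) for a in list(range(370,420,5))])
t=camera('top')
for l in silhouettes('hex_lid',t): print('top',l['conf'],np.round(l['bbox']),l['region'].sum()); 
print(proj(t,PL[1::2]@Rb.T+ob).round(1).tolist())
```

```text
hex_lid 0.96 [163. 120. 401. 391.]
[[277.0, 377.0], [377.0, 330.0], [390.0, 181.0], [277.0, 116.0], [165.0, 180.0], [177.0, 330.0]]
[[277.0, 394.0], [383.0, 345.0], [398.0, 187.0], [277.0, 117.0], [156.0, 186.0], [170.0, 345.0]]
140 [(150, [162, 134, 158]), (155, [161, 134, 158]), (160, [161, 134, 157]), (165, [159, 134, 158]), (170, [159, 134, 158]), (175, [160, 134, 158]), (180, [160, 135, 158]), (185, [159, 135, 158]), (190, [158, 134, 158]), (195, [161, 134, 158])] | [(370, [165, 134, 158]), (375, [118, 146, 160]), (380, [89, 145, 155]), (385, [66, 141, 149]), (390, [100, 146, 157]), (395, [132, 151, 164]), (400, [132, 152, 165]), (405, [132, 151, 165]), (410, [132, 151, 165]), (415, [131, 152, 165])]
170 [(150, [161, 134, 158]), (155, [163, 135, 158]), (160, [166, 134, 158]), (165, [168, 134, 158]), (170, [163, 134, 158]), (175, [161, 134, 158]), (180, [158, 135, 157]), (185, [155, 134, 158]), (190, [144, 134, 155]), (195, [112, 131, 149])] | [(370, [130, 133, 154]), (375, [69, 141, 150]), (380, [69, 141, 149]), (385, [53, 139, 145]), (390, [89, 144, 154]), (395, [111, 148, 160]
[... 1521 characters left out ...]
161]), (415, [117, 149, 161])]
330 [(150, [12, 128, 128]), (155, [11, 130, 126]), (160, [12, 128, 127]), (165, [12, 128, 127]), (170, [12, 128, 128]), (175, [12, 128, 128]), (180, [14, 128, 127]), (185, [12, 128, 127]), (190, [12, 130, 126]), (195, [12, 128, 128])] | [(370, [12, 128, 128]), (375, [12, 128, 127]), (380, [12, 128, 126]), (385, [12, 128, 128]), (390, [11, 130, 127]), (395, [12, 128, 127]), (400, [11, 130, 127]), (405, [12, 128, 127]), (410, [12, 130, 126]), (415, [12, 128, 127])]
top 0.54 [262. 171. 273. 202.] 97
top 0.47 [264. 205. 300. 243.] 925
top 0.38 [190. 160. 220. 211.] 1323
[[256.3, 163.4], [239.6, 172.5], [239.2, 197.6], [256.0, 207.0], [272.9, 197.7], [273.0, 172.5]]
```

>>> drive_tool(
  increments=[
    [[7,31.5,0],[0,0,0],0],
    [[7,31.5,0],[0,0,0],0],
    [[7,31.5,-20],[-0.1,0.2,0],0],
    [[7,31.5,-20],[-0.1,0.1,0],0],
    [[8,31,-20],[0,0,0],0],
    [[0,0,-20],[0,0,0],0],
    [[0,0,-14],[0,0,0],0],
    [[0,0,0],[0,0,0],0],
  ],
)

```text
clock: 16.7
eef_pos: [0.6426, 0.1447, 0.1162]
tool_rot: [-0.001, 1.0, -0.003, -0.008]
ft_force: [-1.3, 0.1, -3.4]
grip_width: 0.0447
grasp_force: 62.1
```

>>> drive_tool(
  increments=[
    [[0,0,0],[0,0,0],0],
    [[0,0,0],[0,0,0],0],
  ],
)

```text
clock: 16.87
eef_pos: [0.646, 0.144, 0.122]
tool_rot: [-0.0, 1.0, -0.002, -0.003]
ft_force: [0.1, -0.4, -1.4]
grip_width: 0.0446
grasp_force: 62.1
```

Run:
```python
from mouth import *
o=get_obs();print(o['clock'],o['eef_pos'],o['ft_force'].round(1),o['grip_width']); Tt=R.from_quat(o['tool_rot']).as_matrix(); print(Tt.round(4))
c=cam('wrist','w9'); np.savez('w9.npz',pos=o['eef_pos'],rot=o['tool_rot'],**{k:c[k] for k in('image','K','view')})
Rb=np.c_[-Tt[:,0],Tt[:,1],-Tt[:,2]]; ob=o['eef_pos']+.0245*Tt[:,2]
print('lid0',proj(c,PL[0::2]@Rb.T+ob).round(0).tolist()); print('lid12',proj(c,PL[1::2]@Rb.T+ob).round(0).tolist())
print('mould top',proj(c,yawpts([.645,.143,0],box(.172,.138,.05,.05)[::2])).round(0).tolist())
print('mould bot',proj(c,yawpts([.645,.143,0],box(.172,.138,.0,.0)[::2])).round(0).tolist())
L=cv2.cvtColor(c['image'],cv2.COLOR_RGB2LAB)
# boundary columns by colour change, rows
for r in range(110,260,20):
    d=np.abs(np.diff(cv2.GaussianBlur(L,(5,1),0)[r].astype(int),axis=0)).sum(1)
    pk=[int(i) for i in range(2,557) if d[i]>=14 and d[i]==d[max(0,i-4):i+5].max()]; print(r,[(i,int(d[i])) for i in pk])
```

```text
16.8667 [0.64603636 0.14399163 0.1220331 ] [ 0.1 -0.4 -1.4] 0.044558890239051234
[[-1.0e+00 -2.0e-04 -6.5e-03]
 [-2.0e-04  1.0e+00 -4.3e-03]
 [ 6.5e-03 -4.3e-03 -1.0e+00]]
lid0 [[280.0, 375.0], [379.0, 328.0], [391.0, 181.0], [280.0, 116.0], [169.0, 180.0], [181.0, 328.0]]
lid12 [[280.0, 392.0], [385.0, 343.0], [399.0, 186.0], [280.0, 118.0], [161.0, 186.0], [175.0, 343.0]]
mould top [[150.0, 73.0], [408.0, 73.0], [174.0, 350.0], [383.0, 350.0]]
mould bot [[175.0, 79.0], [383.0, 79.0], [191.0, 310.0], [367.0, 310.0]]
110 [(155, 18), (273, 18), (285, 19), (286, 19), (424, 23), (525, 39), (538, 29), (543, 21), (550, 19)]
130 [(156, 23), (157, 23), (240, 18), (320, 18), (321, 18), (402, 14), (414, 21), (521, 40), (534, 27), (541, 20), (548, 24)]
150 [(158, 28), (159, 28), (193, 23), (205, 19), (206, 19), (231, 20), (243, 27), (356, 18), (401, 17), (412, 22), (518, 39), (530, 28), (539, 22), (544, 20), (545, 20)]
170 [(160, 19), (186, 17), (187, 17), (194, 18), (195, 18), (234, 27), (399, 29), (514, 38), (527, 27), (536, 20), (542, 21)]
190 [(161, 19), (178, 26), (216, 25), (400, 23), (511, 40), (523, 26), (552, 37)]
210 [(3, 17), (7, 17), (18, 25), (162, 15), (398, 21), (507, 37), (519, 25), (520, 25), (548, 37)]
230 [(3, 17), (19, 22), (164, 17), (396, 20), (504, 38), (516, 32), (547, 36)]
250 [(114, 17), (166, 16), (394, 20), (501, 39), (513, 36), (543, 17)]
```

Run:
```python
from mouth import *
c=load('w9.npz'); Tt=R.from_quat(c['rot']).as_matrix(); Rb=np.c_[-Tt[:,0],Tt[:,1],-Tt[:,2]]; ob=c['pos']+.0245*Tt[:,2]
p=[.645,.1436,0]
for d,z in((.005,.05),(.002,.047),(.002,.038)): print(d,z,proj(c,yawpts(p,np.c_[off(HEX,d),np.full(6,z)])).round(0).tolist())
im=cv2.GaussianBlur(c['image'],(3,3),0); L=cv2.cvtColor(im,cv2.COLOR_RGB2LAB)
for col in(220,240,260,280,300,320,340): print(col,[(r,L[r,col].tolist()) for r in range(60,160,4) if r<85 or np.abs(L[r,col].astype(int)-L[r-4,col]).sum()>12])
```

```text
0.005 0.05 [[279.0, 331.0], [367.0, 288.0], [377.0, 158.0], [280.0, 101.0], [183.0, 157.0], [192.0, 288.0]]
0.002 0.047 [[279.0, 324.0], [362.0, 283.0], [370.0, 160.0], [280.0, 108.0], [190.0, 160.0], [198.0, 283.0]]
0.002 0.038 [[280.0, 316.0], [359.0, 277.0], [366.0, 158.0], [280.0, 107.0], [193.0, 157.0], [200.0, 277.0]]
220 [(60, [157, 134, 157]), (64, [104, 132, 147]), (68, [102, 132, 148]), (72, [95, 132, 148]), (76, [124, 149, 163]), (80, [137, 152, 166]), (84, [136, 152, 166]), (132, [113, 148, 160]), (136, [71, 141, 150]), (140, [62, 138, 145]), (144, [137, 132, 147]), (156, [121, 131, 150])]
240 [(60, [145, 134, 155]), (64, [98, 132, 147]), (68, [99, 131, 148]), (72, [90, 133, 147]), (76, [125, 150, 163]), (80, [137, 152, 166]), (84, [136, 152, 166]), (120, [115, 148, 161]), (124, [73, 141, 151]), (128, [62, 138, 146]), (132, [137, 131, 147]), (148, [209, 126, 163]), (156, [162, 129, 156])]
260 [(60, [140, 134, 155]), (64, [97, 132, 148]), (68, [96, 132, 148]), (72, [89, 134, 146]), (76, [116, 149, 161]), (80, [135, 152, 165]), (84, [136, 152, 166]), (112, [71, 142, 150]), 
[... 388 characters left out ...]
 132, 147]), (64, [95, 132, 147]), (68, [98, 132, 147]), (72, [82, 134, 146]), (76, [75, 142, 151]), (80, [76, 142, 151]), (84, [77, 143, 151]), (116, [57, 138, 145]), (120, [135, 132, 147]), (132, [102, 130, 147]), (136, [127, 132, 151])]
320 [(60, [97, 132, 148]), (64, [98, 132, 147]), (68, [98, 132, 148]), (72, [77, 134, 146]), (76, [74, 143, 150]), (80, [75, 143, 151]), (84, [77, 143, 152]), (132, [140, 131, 147]), (144, [109, 131, 148]), (148, [134, 132, 152])]
340 [(60, [96, 133, 147]), (64, [96, 132, 148]), (68, [99, 132, 147]), (72, [84, 134, 147]), (76, [75, 142, 150]), (80, [75, 143, 151]), (84, [77, 143, 151]), (140, [72, 135, 144]), (144, [141, 131, 147]), (156, [108, 131, 148])]
```

>>> drive_tool(
  increments=[
    [[-1.2,-0.4,0],[0.25,-0.37,0],0],
    [[0,0,-10],[0,0,0],0],
    [[0,0,-10],[0,0,0],0],
    [[0,0,-10],[0,0,0],0],
    [[0,0,-7],[0,0,0],0],
    [[0,0,0],[0,0,0],0],
    [[0,0,0],[0,0,0],0],
    [[0,0,0],[0,0,0],0],
  ],
)

```text
clock: 17.58
eef_pos: [0.6443, 0.1438, 0.0837]
tool_rot: [-0.0, 1.0, -0.0, -0.001]
ft_force: [0.4, 0.3, -1.6]
grip_width: 0.0446
grasp_force: 62.2
```

```bash
cat > st.py <<'E'
from h import *
o=get_obs();print(o['clock'],o['eef_pos'].round(4),o['ft_force'].round(1),o['ft_torque'].round(2),o['grip_width'].round(4),R.from_quat(o['tool_rot']).as_matrix()[:,2].round(4),R.from_quat(o['tool_rot']).as_matrix()[:,0].round(4))
E
python3 st.py
```

```text
Traceback (most recent call last):
  File "st.py", line 2, in <module>
    o=get_obs();print(o['clock'],o['eef_pos'].round(4),o['ft_force'].round(1),o['ft_torque'].round(2),o['grip_width'].round(4),R.from_quat(o['tool_rot']).as_matrix()[:,2].round(4),R.from_quat(o['tool_rot']).as_matrix()[:,0].round(4))
                                                                                                      ^^^^^^^^^^^^^^^^^^^^^
AttributeError: 'float' object has no attribute 'round'
```

>>> drive_tool(
  increments=[
    [[0.2,-0.1,-3],[0,0,0],0],
    [[0,0,-3],[0,0,0],0],
    [[0,0,-2],[0,0,0],0],
    [[0,0,-2],[0,0,0],0],
    [[0,0,-2],[0,0,0],0],
    [[0,0,0],[0,0,0],0],
    [[0,0,0],[0,0,0],0],
  ],
)

```text
clock: 18.17
eef_pos: [0.6442, 0.1436, 0.0716]
tool_rot: [-0.0, 1.0, -0.0, -0.001]
ft_force: [-0.1, 1.0, -1.1]
grip_width: 0.0445
grasp_force: 62.2
```

>>> drive_tool(
  increments=[
    [[0,0,-1.5],[0,0,0],0],
    [[0,0,-1.5],[0,0,0],0],
    [[0,0,0],[0,0,0],0],
    [[0,0,-1.5],[0,0,0],0],
    [[0,0,0],[0,0,0],0],
    [[0,0,0],[0,0,0],0],
  ],
)

```text
clock: 18.67
eef_pos: [0.6443, 0.1436, 0.0672]
tool_rot: [-0.0, 1.0, -0.0, -0.001]
ft_force: [0.2, 0.7, -1.5]
grip_width: 0.0448
grasp_force: 62.2
```

>>> drive_tool(
  increments=[
    [[0,0,-1],[0,0,0],0],
    [[0,0,-1],[0,0,0],0],
    [[0,0,-1],[0,0,0],0],
    [[0,0,0],[0,0,0],0],
    [[0,0,0],[0,0,0],0],
  ],
)

```text
clock: 19.08
eef_pos: [0.6443, 0.1436, 0.0642]
tool_rot: [-0.0, 1.0, -0.0, -0.001]
ft_force: [-0.0, 0.1, -2.2]
grip_width: 0.0449
grasp_force: 62.2
```

>>> drive_tool(
  increments=[
    [[0,0,-1],[0,0,0],0],
    [[0,0,0],[0,0,0],0],
    [[0,0,0],[0,0,0],0],
  ],
)

```text
clock: 19.33
eef_pos: [0.6443, 0.1436, 0.0632]
tool_rot: [-0.0, 1.0, -0.0, -0.001]
ft_force: [-0.2, -0.5, -1.5]
grip_width: 0.0448
grasp_force: 62.2
```

>>> drive_tool(
  increments=[
    [[0,0,-1],[0,0,0],0],
    [[0,0,0],[0,0,0],0],
    [[0,0,0],[0,0,0],0],
  ],
)

```text
clock: 19.58
eef_pos: [0.6443, 0.1436, 0.0622]
tool_rot: [-0.0, 1.0, -0.0, -0.001]
ft_force: [0.5, -0.5, -1.3]
grip_width: 0.0447
grasp_force: 62.2
```

>>> drive_tool(
  increments=[
    [[0,0,-0.7],[0,0,0],0],
    [[0,0,0],[0,0,0],0],
    [[0,0,0],[0,0,0],0],
  ],
)

```text
clock: 19.83
eef_pos: [0.6443, 0.1436, 0.0615]
tool_rot: [-0.0, 1.0, -0.0, -0.001]
ft_force: [-0.5, 0.3, -2.1]
grip_width: 0.0446
grasp_force: 62.2
```

>>> drive_tool(
  increments=[
    [[0,0,-0.7],[0,0,0],0],
    [[0,0,0],[0,0,0],0],
    [[0,0,0],[0,0,0],0],
  ],
)

```text
clock: 20.08
eef_pos: [0.6444, 0.1437, 0.0612]
tool_rot: [-0.0, 1.0, -0.0, -0.001]
ft_force: [-0.7, -0.2, 0.5]
grip_width: 0.0447
grasp_force: 62.3
```

>>> drive_tool(
  increments=[
    [[0,0,-0.7],[0,0,0],0],
    [[0,0,0],[0,0,0],0],
    [[0,0,0],[0,0,0],0],
  ],
)

```text
clock: 20.33
eef_pos: [0.6444, 0.1437, 0.0611]
tool_rot: [-0.0, 1.0, -0.0, -0.001]
ft_force: [-3.3, 1.1, 4.4]
grip_width: 0.0443
grasp_force: 63.0
```

>>> drive_tool(
  increments=[
    [[0,0,0],[0,0,0],0.6],
    [[0,0,0],[0,0,0],0.7],
    [[0,0,0],[0,0,0],0.8],
    [[0,0,0],[0,0,0],0.8],
    [[0,0,5],[0,0,0],0.8],
    [[0,0,15],[0,0,0],0.8],
    [[0,0,30],[0,0,0],0.8],
    [[0,0,30],[0,0,0],0.8],
  ],
)

```text
clock: 21.0
eef_pos: [0.6432, 0.1433, 0.1397]
tool_rot: [-0.0, 1.0, -0.0, -0.003]
ft_force: [0.7, -0.6, 0.6]
grip_width: 0.0682
grasp_force: 0.0
```

>>> drive_tool(
  increments=[
    [[-15,0,20],[0,0,0],0.8],
    [[-15,0,15],[0,0,0],0.8],
    [[0,0,0],[0,0,0],0.8],
    [[0,0,0],[0,0,0],0.8],
  ],
)

```text
clock: 21.33
eef_pos: [0.615, 0.1438, 0.1769]
tool_rot: [-0.0, 1.0, 0.0, 0.001]
ft_force: [-0.6, -0.2, 0.8]
grip_width: 0.0685
grasp_force: 0.0
```

Run:
```python
from mouth import *
o=get_obs(); print(o['clock'],o['eef_pos'],o['grip_width'])
c=cam('wrist','w10'); l=silhouettes('hex_lid',c)
Rb=np.eye(3); ob=np.array([.645,.1436,.038])
for a in l[:2]: print(a['conf'],np.round(a['bbox']),[np.round(x,2) for x in fitlid(c,a['region'].astype(float),Rb,ob)[:2]])
print('pred seated',proj(c,PL[1::2]+ob).round(0).tolist()); print('rim mouth',proj(c,yawpts([.645,.1436,0],np.c_[off(HEX,.002),np.full(6,.047)])).round(0).tolist())
print('handle top',proj(c,HB[[1,3,5,7]]+ob).round(0).tolist())
L=cv2.cvtColor(cv2.GaussianBlur(c['image'],(3,3),0),cv2.COLOR_RGB2LAB)
v=int(proj(c,ob+[[-.025,0,.012]])[0,1]); row=L[v].astype(int); print('row',v,[(i,row[i].tolist()) for i in range(150,420,3) if np.abs(row[i]-row[i-3]).sum()>25])
u=int(proj(c,ob+[[0,.035,.012]])[0,0]); col=L[:,u].astype(int); print('col',u,[(i,col[i].tolist()) for i in range(30,400,3) if np.abs(col[i]-col[i-3]).sum()>25])
```

```text
21.3333 [0.61499051 0.14384633 0.17686485] 0.06845410045522939
0.65 [211. 154. 347. 315.] [array([ 0.35,  0.3 , -0.1 ]), np.float64(0.03)]
pred seated [[279.0, 317.0], [343.0, 286.0], [348.0, 192.0], [279.0, 154.0], [211.0, 192.0], [216.0, 286.0]]
rim mouth [[279.0, 318.0], [344.0, 286.0], [350.0, 190.0], [279.0, 150.0], [209.0, 190.0], [214.0, 286.0]]
handle top [[245.0, 245.0], [313.0, 245.0], [246.0, 270.0], [313.0, 270.0]]
row 209 [(189, [108, 146, 158]), (207, [92, 146, 155]), (210, [51, 138, 145]), (213, [127, 132, 152]), (216, [193, 131, 162]), (348, [63, 134, 144]), (354, [89, 144, 155]), (375, [156, 134, 156])]
col 325 [(105, [86, 132, 146]), (123, [46, 139, 144]), (174, [89, 137, 147]), (177, [115, 131, 146]), (180, [137, 130, 153]), (183, [199, 126, 161]), (294, [147, 131, 155]), (297, [79, 142, 151]), (300, [108, 147, 160]), (303, [131, 151, 165]), (339, [54, 136, 140]), (366, [6, 128, 128])]
```

```bash
python3 -c "
from workcell import job_done; print(job_done())"
```

```text
the job is handed in; nothing more can be done
None
```

The six-sided lid is in its mould and the job is handed in: it was leaned on the easel, re-gripped by the handle and lowered until it touched the soap with about 6 N. After release the wrist camera showed it within about 0.5 mm of the mouth's centre and square to it. Its height and tilt were judged only from that contact and the outline fit, and the hand-in returned no verdict.

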